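Change the paper roll in the bench dispenser

TASK

The facing-paper dispenser has run out: take the bare, used-up core on its spring-loaded spindle out of the dispenser's two end cups and lay it down flat, without dropping it, in the empty front half of the open carton. Then fit the full roll whose width suits the dispenser, pressing its spindle short so that it goes in between the end cups and letting it spring out again until both ends sit fully home in the cups. Leave everything else where it is: the wider roll, the tiles, and the bottles, jar and can upright.

Things in the scene. Friction and masses are not known exactly. Their poses are not given: they have to be found in the camera images.
- dispenser: Grey dispenser, fixed. Base 118 (x, -70 to +48) by 192 (y) by 11 mm; tear bar on its front edge, 39 mm high; at its ends two upright arms, 30 mm wide, 6 mm thick, rounded 17 mm about the cup axis (top at 102 mm). On each inner face is a round end cup. Origin: on the table under the middle between the cups; y from right to left cup, x away from its front (tear bar).
- cup_left (a point): Centre of the floor of the left (+y) end cup, 76 mm from the middle, 85 mm above the table. The cup is 9 mm deep, 19 mm wide inside at its mouth narrowing to 14 mm at its floor, 28 mm wide outside. Cup floors are 152 mm apart, cup rims 134 mm.
- cup_right (a point): Centre of the floor of the right (-y) end cup, same sizes.
- spent_roll: Used-up bare cardboard core, 38 mm diameter, 90 mm wide, on its spindle, about 100 g; it starts seated in the cups. Origin on its axis at the core's middle, y along the spindle towards the sprung end. At each end a 30 mm hub stands out 4 mm, with a round-nosed steel pin of 11 mm diameter: one fixed, one sprung. Free length 156 mm over the pins.
- spent_roll_fixed_tip (a point): End of the spent spindle's fixed pin, 79 mm from the body's origin along its -y.
- spent_roll_sprung_tip (a point): End of the spent spindle's sprung pin, 77 mm from the body's origin along +y when free, less what it is pushed in.
- spent_roll_plunger (a joint): How far the spent spindle's sprung pin is pushed in: 0 free to 0.020 m fully in; 4 N at 0 rising to 14 N at 0.020 (500 N/m). About 0.004 when seated. Straight in line, with its sprung pin on a cup floor, the spindle clears the other cup's rim when pushed in more than 0.013.
- full_roll: Full roll of brown paper, rigid, 52 mm diameter, 90 mm wide, about 240 g, on the same kind of spindle (same pins, hubs, lengths, spring); lies on the table. It fits the dispenser, either way round. Origin on its axis at the roll's middle (26 mm above the table), y along the spindle towards the sprung end. May be gripped across its diameter.
- full_roll_fixed_tip (a point): End of the full roll's fixed pin, 79 mm from its origin along -y.
- full_roll_sprung_tip (a point): End of the full roll's sprung pin, 77 mm from its origin along +y when free.
- full_roll_plunger (a joint): How far the full roll's sprung pin is pushed in: 0 free to 0.020 m; 4 N at 0 rising to 14 N at 0.020. About 0.004 when seated in the cups.
- wide_roll: Similar full roll, 52 mm diameter but 120 mm wide on a longer spindle (186 mm), too long for this dispenser; lies on the table and stays there. Origin on its axis at its middle, y axis along the spindle.
- carton: Open cardboard carton, fixed. Inside from x = -157 to +150 mm and y = -103 to +89 mm; walls 4 mm thick, 90 mm high, floor 4 mm thick; a flap stands up to 170 mm on the back (+x) wall. Origin at the height of the table, near its centre. Its front half (x below 0) is empty; two bottles stand in the back half.
- sealer_bottle: White bottle, 64 mm diameter, 167 mm high, standing in the back half of the carton. Origin at the centre of its underside.
- wash_bottle: White bottle, 64 mm diameter, 167 mm high, standing in the back half of the carton. Origin at the centre of its underside.
- pigment_jar: Clear pigment jar, 47 mm diameter, 98 mm high. Origin at the centre of its underside.
- spray_can: Spray can, 67 mm diameter, 205 mm high. Origin at the centre of its underside.
- small_bottle: Small white bottle, 55 mm diameter, 104 mm high. Origin at the centre of its underside.
- tile_loose: Wood-patterned mosaic tile, 72 by 32 mm, 6 mm thick, lying on the table. Origin at the centre of its underside.

How it is judged:
On the way, in this order (a step that is already met when the one before it is completed fails the run):
1. the spent core is out of both end cups (distance between each of spent_roll_fixed_tip, spent_roll_sprung_tip and cup_left above 0.04 m and distance between each of spent_roll_fixed_tip, spent_roll_sprung_tip and cup_right above 0.04 m), for 0.2 s.
2. the full roll's sprung pin is pressed in by more than 10 mm at one of the cups (value of joint full_roll_plunger above 0.01 m and (distance between full_roll_sprung_tip and cup_left below 0.025 m or distance between full_roll_sprung_tip and cup_right below 0.025 m)), for 0.05 s.
3. both ends of the full roll's spindle sit in the end cups (((distance between full_roll_fixed_tip and cup_left below 0.006 m and distance between full_roll_sprung_tip and cup_right below 0.006 m) or (distance between full_roll_fixed_tip and cup_right below 0.006 m and distance between full_roll_sprung_tip and cup_left below 0.006 m))), for 0.2 s.
At the end, for the whole second after the job is handed in: Both pin ends of the 90 mm roll lie within 6 mm of the cup floors' centres, one in each cup, spring pushed in 1 to 9 mm, roll at rest. The spent core lies at rest flat on the carton's floor (its middle at most 35 mm above the carton's underside) in its front half (((distance between full_roll_fixed_tip and cup_left below 0.006 m and distance between full_roll_sprung_tip and cup_right below 0.006 m) or (distance between full_roll_fixed_tip and cup_right below 0.006 m and distance between full_roll_sprung_tip and cup_left below 0.006 m)) and value of joint full_roll_plunger between 0.001 and 0.009 m and linear speed of each of full_roll, spent_roll below 0.02 m/s and x of spent_roll in the frame of carton between -0.155 and 0 m and y of spent_roll in the frame of carton between -0.1 and 0.087 m and z of spent_roll in the frame of carton below 0.035 m); the robot touches nothing.
It fails at once if a standing bottle, the jar or the can is shifted by more than 30 mm or tipped over (distance of any of sealer_bottle, wash_bottle, pigment_jar, spray_can, small_bottle from where it was at the start of the episode above 0.03 m or angle between any of sealer_bottle, wash_bottle, pigment_jar, spray_can, small_bottle's own z axis and vertical above 0.35 rad).
It fails at once if the wider roll or the loose tile is shifted by more than 30 mm (distance of any of wide_roll, tile_loose from where it was at the start of the episode above 0.03 m).
It fails at once if the spent core is dropped into the carton: let go and falling at more than 0.9 m/s (a fall of about 40 mm) (linear speed of spent_roll above 0.9 m/s and z of spent_roll in the frame of carton below 0.15 m and horizontal distance between spent_roll and carton below 0.25 m and contact force between the fingers and spent_roll below 0.5 N).
It also fails if it takes over 64 s, if anything falls off the work surface, if the arm or the gripper's body presses on something with over 40 N, if the wrist force passes 120 N, or if a joint passes its speed limit or range.

ROBOT

A 6-joint arm with a two-finger parallel gripper is mounted at the origin on a cart in front of the work surface, level with it; the furniture and walls round the work are solid. World frame = base frame: x ahead of the robot, y to its left, z up, the work surface at z = 0. Lengths are in m, angles in rad, forces in N, time in s.
With the tool pointing down it reaches from about 0.375 to 0.9 m from the base axis. Payload 3.1 kg.
Tool frame: the origin (TCP) lies between the finger pads; the fingertips stand robot.finger_overhang ahead of it and the grasp point (between the pads) lies 3 mm ahead of it (robot.finger_overhang is the distance from the TCP to the fingertips, in m); z points along the fingers, y is the line along which they close (so a half turn about z gives the same grasp; the last joint's range is limited). The gripper opens to 87 mm and grips with 3 to 60 N. Pads are 19 mm wide; open, the fingers measure 117 mm over their backs; the gripper's body (75 mm by 190 mm) begins 51 mm behind the grasp point.
Start: joints at [1.143, 0.527, 1.433, -0, 1.181, -0.178], TCP at [0.154, 0.606, 0.245] pointing down, gripper open.
Joint ranges: [-3.08, 3.08], [-0.75, 2.2], [0.22, 2.44], [-1.43, 4.57], [0, 2.65], [-2.85, 2.85]. Speed limits (rad/s): [2.79, 2.79, 3.14, 3.14, 3.14, 3.14].

INTERFACE

Orientations are given as a unit quaternion [x, y, z, w].
In Python, from rig import get_obs, vision, hand_in, nets, robot gives the robot as it stands.
- The arm moves only by the tool apply_moves, never from a script. Its argument "series" is a list of rows, each an object with "offset": the shift along the world's x, y, z in cm, a list of three; "rot": the turn, a rotation vector about the world's x, y, z in degrees, a list of three. A call has 1 to 20 rows; each row is the pose to reach, as a shift and turn from the pose commanded when the call began; what a row does not reach only later rows make up. A row lasts 1/10 s, in which the tool goes at most 50 mm and 8.59 degrees, less where a joint would pass 70% of its speed; a pose out of reach is approached as far as the arm can. A call with a gripper value outside its range is refused whole. "hand" is the opening, from 0 (shut) to 1 (fully open), set as the call begins (left out, the last holds). The fingers move at their own pace and stop on an object; "newtons" is the grip in N (left out, the last holds). Time passes only in rows, so rows that repeat a pose let the fingers close. It gives the time, the measured TCP pose, the force, the opening and the grip force at its end, in the units of the state.
- get_obs(): the state, without advancing time (a new reading comes with each control period).
- vision.camera(name): name is "scene" or "top"; returns the picture (384x512x3 uint8, red, green, blue); there is no depth.
- vision.calibration(name): a dict with "K" (3x3 intrinsics, pixels), "R" (3x3) and "t" (3): a world point X has camera coordinates R X + t. Camera axes: x right, y down, z forward; pixel columns grow to the right and rows downward; lengths in m; the calibration is good to about 2 mm. A picture is of the moment at which its call begins. calibration takes no time and is no camera call.
- hand_in(): hands the job in; it is judged then, once.
Trained networks look in the newest picture that a camera, given by its name, has taken for a name from the list of things; names that differ only in an ending like _2 or _b are one class to them, and where a whole thing is asked for, a point or a joint stands for the part that bears it (a point fixed in the world has none). Each returns a list of dicts, best first, with "conf" (0 to 1); they miss things now and then, are a little off and sometimes report something else, mostly with a low value. They report only what shows in the picture. A call takes as long as a camera call.
- nets.search_frame(camera, query): "centre" ([x, y, z] in m, in world coordinates, good to about 4 mm: the middle of the surface that is visible of it).
- nets.spot_point(camera, query): "centre" ([x, y, z] in m, in world coordinates, good to about 4 mm: a listed point, or the origin of a listed thing).
The state is a dict: "time": time; "q": joint angles; "joint_velocities": joint speeds; "joint_torque": joint torques, N m; "position": TCP position; "tool_rot": TCP orientation; "ft_force": force on the tool from outside, world axes, zero at the start; "moment": the same for the moment, N m; "grip_width": finger opening in m; "grip_force": force on a finger pad.
Only numpy, scipy, OpenCV 4.12 (cv2) and the standard library are available. Lean on these libraries where they do the work, as an engineer would, in place of code of your own. Each camera call takes 0.05 s, during which the arm holds its last target. There are 200 camera calls.

## Working session

There is one attempt and no reset: what is moved stays moved. The work goes in short steps, Python scripts to look and compute and a tool call to move; the robot and the scene stay as the last step left them, time stands still between calls to the robot, and variables do not carry over. Pictures are saved under pics/ and viewed, at most 10 in all, crops included, and the job is handed in when it is done.

Besides the shell and the picture viewer there is one more tool, called after "Emit:" as name(argument=value, ...) on one line, values as JSON. apply_moves: Moves the arm, as the interface text tells. Its arguments: {"type":"object","properties":{"series":{"type":"array"},"hand":{"type":"number"},"newtons":{"type":"number"}},"required":["series"]}

```bash
ls; mkdir -p pics; python3 - <<'E'
from rig import get_obs, vision, nets, robot
import cv2,numpy as np
for c in ("scene","top"):
    cv2.imwrite(f"pics/{c}0.png",cv2.cvtColor(vision.camera(c),cv2.COLOR_RGB2BGR))
    for n in ["dispenser","cup_left","cup_right","spent_roll","spent_roll_fixed_tip","spent_roll_sprung_tip","full_roll","full_roll_fixed_tip","full_roll_sprung_tip","wide_roll","carton","tile_loose","sealer_bottle","pigment_jar","spray_can","small_bottle"]:
        r=nets.spot_point(c,n)
        print(c,n,[(np.round(d["centre"],3).tolist(),round(d["conf"],2)) for d in r[:3]])
print(robot.finger_overhang, get_obs())
E
```

```text
pics
scene dispenser [([0.651, 0.007, -0.001], 0.66)]
scene cup_left [([0.648, 0.08, 0.083], 0.93), ([0.494, 0.301, -0.0], 0.56), ([0.336, -0.193, 0.001], 0.18)]
scene cup_right [([0.663, -0.069, 0.088], 0.98)]
scene spent_roll [([0.659, 0.009, 0.087], 0.56)]
scene spent_roll_fixed_tip [([0.666, -0.066, 0.08], 0.72)]
scene spent_roll_sprung_tip []
scene full_roll [([0.541, -0.338, 0.025], 0.82), ([0.602, 0.358, 0.0], 0.62)]
scene full_roll_fixed_tip [([0.596, -0.28, 0.027], 0.73)]
scene full_roll_sprung_tip [([0.486, -0.389, 0.028], 0.5)]
scene wide_roll [([0.449, 0.007, 0.027], 0.67)]
scene carton [([0.491, 0.3, -0.002], 0.94), ([0.448, 0.007, 0.025], 0.73)]
scene tile_loose [([0.338, -0.192, 0.003], 0.76)]
scene sealer_bottle [([0.604, 0.357, 0.0], 0.8)]
scene pigment_jar []
scene spray_can [([0.74, 0.191, 0.003], 0.78)]
scene small_bottle [([0.74, -0.27, 0.004], 0.97), ([0.665, -0.066, 0.082], 0.25)]
top dispenser [([0.658, 0.011, -0.003], 0.74), ([0.653, 0.014, 0.082], 0.59), ([0.647, 0.08, 0.086], 0.58)]
top cup_left [([0.65, 0.081, 0.085], 0.6)]
top cup_right [([0.666, -0.067, 
[... 767 characters left out ...]
.022 {'time': 1.7, 'q': array([ 1.14349180e+00,  5.27455355e-01,  1.43270323e+00,  6.87581872e-06,
        1.18140619e+00, -1.78499157e-01]), 'joint_velocities': array([-0.00159284, -0.00055957,  0.00131673,  0.00062525, -0.00023179,
       -0.00026113]), 'joint_torque': array([-4.08284795e-04, -4.40005517e+01, -1.76982397e+01,  6.33140467e-02,
        5.06099523e-02,  2.30970869e-06]), 'position': array([0.15386284, 0.60573988, 0.24457483]), 'tool_rot': array([1.24083352e-01, 9.92271798e-01, 1.42556416e-05, 1.12288349e-06]), 'ft_force': array([-0.38070102, -0.17804285,  0.22207513]), 'moment': array([0.02100982, 0.02065296, 0.03332648]), 'grip_force': 0.0, 'grip_width': 0.08690526439829131}
```

View pics/scene0.png

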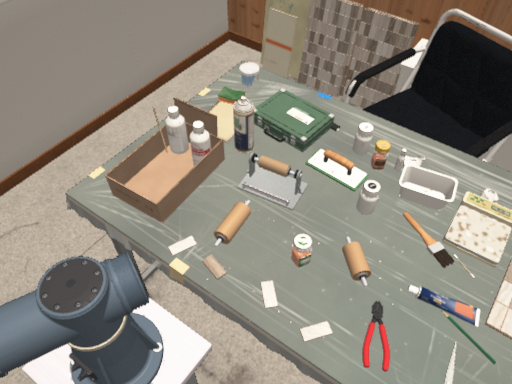

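View pics/top0.png

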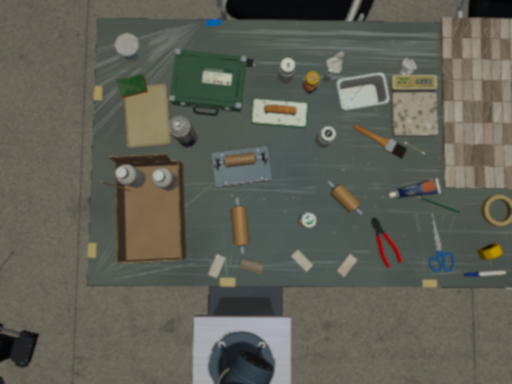

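The scene view shows the dispenser at (273,180), the full roll at (357,260), the wide roll at (233,222) and the carton at (168,170). In the top view the dispenser is at (241,165), the full roll at (345,197) and the carton at (150,210). I'll average a few more readings before moving.

```bash
cat > h.py <<'E'
from rig import get_obs, vision, nets, robot
import cv2,numpy as np
def pic(c,f): cv2.imwrite(f"pics/{f}.png",cv2.cvtColor(vision.camera(c),cv2.COLOR_RGB2BGR))
def avg(names,cams=("scene","top"),n=3):
    out={k:[] for k in names}
    for _ in range(n):
        for c in cams:
            vision.camera(c)
            for k in names:
                r=nets.spot_point(c,k)
                if r and r[0]["conf"]>.5: out[k].append(r[0]["centre"])
    for k,v in out.items():
        if v: v=np.array(v); print(k,len(v),np.median(v,0).round(4),v.std(0).round(4))
def st():
    o=get_obs(); print({k:np.round(o[k],4) for k in("time","position","tool_rot","ft_force","grip_width","grip_force","q")})
E
python3 -c "
from h import *
avg(['cup_left','cup_right','spent_roll','full_roll','full_roll_fixed_tip','full_roll_sprung_tip','carton'])
r=nets.spot_point('scene','spent_roll_sprung_tip');print(r)
r=nets.spot_point('top','wash_bottle');print(r)"
```

```text
cup_left 6 [0.6462 0.0784 0.0846] [0.0014 0.0026 0.0011]
cup_right 6 [ 0.6654 -0.0686  0.0878] [0.0019 0.0013 0.0014]
spent_roll 6 [0.6558 0.0101 0.0836] [0.0045 0.0258 0.0013]
full_roll 6 [ 0.5394 -0.338   0.0263] [0.0011 0.0011 0.0014]
full_roll_fixed_tip 6 [ 0.5976 -0.2799  0.0253] [0.0013 0.0015 0.0018]
full_roll_sprung_tip 4 [ 0.4888 -0.3914  0.0249] [0.0011 0.0012 0.0011]
carton 6 [ 4.949e-01  3.010e-01 -2.000e-04] [0.0914 0.0413 0.0023]
[]
[{'centre': [0.5882, 0.2497, 0.0011], 'conf': 0.65}]
```

Emit:
apply_moves(series=[{"offset": [0,0,4],"rot": [0,0,0]},{"offset": [50.2,-59.7,4],"rot": [0,0,-69]},{"offset": [50.2,-59.7,4],"rot": [0,0,-69]},{"offset": [50.2,-59.7,4],"rot": [0,0,-69]},{"offset": [50.2,-59.7,4],"rot": [0,0,-69]},{"offset": [50.2,-59.7,4],"rot": [0,0,-69]},{"offset": [50.2,-59.7,4],"rot": [0,0,-69]},{"offset": [50.2,-59.7,4],"rot": [0,0,-69]},{"offset": [50.2,-59.7,4],"rot": [0,0,-69]},{"offset": [50.2,-59.7,4],"rot": [0,0,-69]},{"offset": [50.2,-59.7,4],"rot": [0,0,-69]},{"offset": [50.2,-59.7,4],"rot": [0,0,-69]},{"offset": [50.2,-59.7,4],"rot": [0,0,-69]},{"offset": [50.2,-59.7,4],"rot": [0,0,-69]},{"offset": [50.2,-59.7,4],"rot": [0,0,-69]},{"offset": [50.2,-59.7,4],"rot": [0,0,-69]},{"offset": [50.2,-59.7,-2],"rot": [0,0,-69]},{"offset": [50.2,-59.7,-4.5],"rot": [0,0,-69]},{"offset": [50.2,-59.7,-4.5],"rot": [0,0,-69]},{"offset": [50.2,-59.7,-4.5],"rot": [0,0,-69]}], hand=1, newtons=40)

```text
time: 6.2
position: [0.6554, 0.009, 0.1992]
tool_rot: [0.664, 0.747, -0.0, -0.001]
ft_force: [-0.6, 0.9, 0.2]
grip_width: 0.0872
grip_force: 0.0
```

```bash
python3 -c "
from h import *
st(); pic('scene','s1')"
```

```text
{'time': np.float64(6.2), 'position': array([0.6554, 0.009 , 0.1992]), 'tool_rot': array([ 6.644e-01,  7.474e-01, -5.000e-04, -1.000e-03]), 'ft_force': array([-0.6002,  0.8837,  0.2267]), 'grip_width': np.float64(0.0872), 'grip_force': np.float64(0.0), 'q': array([-1.5660e-01,  6.1890e-01,  1.3931e+00,  3.0000e-04,  1.1318e+00,
       -2.7420e-01])}
```

View pics/s1.png

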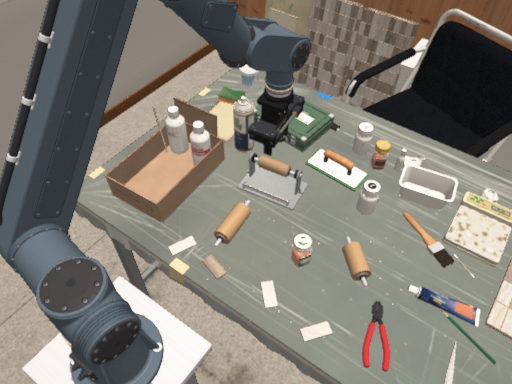

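The gripper, at (275,125), is above the core at (275,165) and its long side runs along the closing line. Next I lower it and grip.

Emit:
apply_moves(series=[{"offset": [0,0,-4],"rot": [0,0,0]},{"offset": [0,0,-8],"rot": [0,0,0]},{"offset": [0,0,-11],"rot": [0,0,0]},{"offset": [0,0,-11.1],"rot": [0,0,0]},{"offset": [0,0,-11.1],"rot": [0,0,0]}])

```text
time: 6.75
position: [0.6572, 0.0094, 0.0909]
tool_rot: [0.664, 0.748, 0.001, 0.001]
ft_force: [0.5, -0.0, 0.4]
grip_width: 0.0869
grip_force: 0.0
```

Emit:
apply_moves(series=[{"offset": [0,0,0],"rot": [0,0,0]},{"offset": [0,0,0],"rot": [0,0,0]},{"offset": [0,0,0],"rot": [0,0,0]},{"offset": [0,0,0],"rot": [0,0,0]},{"offset": [0,0,0],"rot": [0,0,0]},{"offset": [0,0,0],"rot": [0,0,0]}], hand=0, newtons=40)

```text
time: 7.35
position: [0.6559, 0.0087, 0.0886]
tool_rot: [0.664, 0.747, 0.0, 0.0]
ft_force: [-1.2, 0.5, -0.2]
grip_width: 0.0467
grip_force: 0.0
```

Emit:
apply_moves(series=[{"offset": [0,0,0],"rot": [0,0,0]},{"offset": [0,0,0],"rot": [0,0,0]},{"offset": [0,0,0],"rot": [0,0,0]},{"offset": [0,0,0],"rot": [0,0,0]}])

```text
time: 7.75
position: [0.656, 0.0087, 0.0885]
tool_rot: [0.664, 0.747, 0.0, 0.0]
ft_force: [1.0, -0.3, -0.4]
grip_width: 0.037
grip_force: 39.9
```

Emit:
apply_moves(series=[{"offset": [-0.05,0.4,0],"rot": [0,0,0]},{"offset": [-0.1,0.8,0],"rot": [0,0,0]},{"offset": [-0.13,1.1,0],"rot": [0,0,0]},{"offset": [-0.13,1.1,0],"rot": [0,0,0]},{"offset": [-0.13,1.1,0],"rot": [0,0,0]}])

```text
time: 8.25
position: [0.6554, 0.0165, 0.0888]
tool_rot: [0.664, 0.748, -0.002, 0.002]
ft_force: [0.9, -9.4, -0.9]
grip_width: 0.0373
grip_force: 39.9
```

Emit:
apply_moves(series=[{"offset": [-0.03,0.25,0],"rot": [0,0,0]},{"offset": [-0.06,0.5,0],"rot": [0,0,0]},{"offset": [-0.06,0.5,0],"rot": [0,0,0]},{"offset": [-0.06,0.5,0],"rot": [0,0,0]}])

```text
time: 8.65
position: [0.6549, 0.0206, 0.0889]
tool_rot: [0.663, 0.748, -0.002, 0.003]
ft_force: [0.8, -11.7, -0.2]
grip_width: 0.037
grip_force: 39.9
```

Emit:
apply_moves(series=[{"offset": [0,0.03,0.32],"rot": [-3,-0.4,0]},{"offset": [0,0.07,0.64],"rot": [-6,-0.7,0]},{"offset": [-0.01,0.12,0.95],"rot": [-8.9,-1.1,0]},{"offset": [-0.02,0.19,1.26],"rot": [-11.9,-1.4,0]},{"offset": [-0.02,0.19,1.26],"rot": [-11.9,-1.4,0]},{"offset": [-0.02,0.19,1.26],"rot": [-11.9,-1.4,0]}])

```text
time: 9.25
position: [0.6545, 0.0231, 0.1022]
tool_rot: [0.659, 0.744, -0.072, 0.081]
ft_force: [1.1, -12.5, 0.1]
grip_width: 0.0371
grip_force: 39.9
```

Emit:
apply_moves(series=[{"offset": [0.12,-1.0,0.2],"rot": [0,0,0]},{"offset": [0.24,-2.0,0.42],"rot": [0,0,0]},{"offset": [0.41,-3.5,0.75],"rot": [0,0,0]},{"offset": [0.41,-3.5,0.75],"rot": [0,0,0]},{"offset": [0.41,-3.5,0.75],"rot": [0,0,0]}])

```text
time: 9.75
position: [0.6575, -0.0084, 0.1085]
tool_rot: [0.661, 0.743, -0.069, 0.077]
ft_force: [-0.1, 0.3, -1.1]
grip_width: 0.0368
grip_force: 39.9
```

Emit:
apply_moves(series=[{"offset": [0,0,3],"rot": [0,0,0]},{"offset": [0,0,7],"rot": [0,0,0]},{"offset": [0,0,12],"rot": [4,0.5,0]},{"offset": [0,0,17],"rot": [8,1,0]},{"offset": [0,0,19.5],"rot": [11.9,1.4,0]},{"offset": [-2,3,19.5],"rot": [11.9,1.4,0]},{"offset": [-4.5,6.5,19.5],"rot": [11.9,1.4,0]},{"offset": [-7,10,19.5],"rot": [11.9,1.4,0]},{"offset": [-9.5,14,19.5],"rot": [11.9,1.4,0]},{"offset": [-12,18,19.5],"rot": [11.9,1.4,0]},{"offset": [-14.5,22,19.5],"rot": [11.9,1.4,0]},{"offset": [-17,26,19.5],"rot": [11.9,1.4,0]},{"offset": [-19.5,29,19.5],"rot": [11.9,1.4,0]},{"offset": [-20.8,30.2,19.5],"rot": [11.9,1.4,0]},{"offset": [-20.8,30.2,19.5],"rot": [11.9,1.4,0]},{"offset": [-20.8,30.2,19.5],"rot": [11.9,1.4,0]}])

```text
time: 11.35
position: [0.45, 0.2936, 0.3036]
tool_rot: [0.664, 0.748, -0.0, 0.0]
ft_force: [0.3, 0.0, -1.5]
grip_width: 0.0373
grip_force: 39.9
```

```bash
python3 -c "
from h import *
st(); pic('scene','s2');avg(['spent_roll','spent_roll_fixed_tip','spent_roll_sprung_tip','carton','sealer_bottle','wash_bottle'],n=1,cams=('scene',))
im=vision.camera('top')[130:290,80:260];cv2.imwrite('pics/t2.png',cv2.cvtColor(cv2.resize(im,None,fx=3.3,fy=3.3),cv2.COLOR_RGB2BGR))"
```

```text
{'time': np.float64(11.35), 'position': array([0.45  , 0.2936, 0.3036]), 'tool_rot': array([ 6.639e-01,  7.479e-01, -0.000e+00,  5.000e-04]), 'ft_force': array([ 0.2601,  0.002 , -1.5397]), 'grip_width': np.float64(0.0373), 'grip_force': np.float64(39.9145), 'q': array([ 3.7040e-01,  3.4100e-01,  1.5791e+00, -9.0000e-04,  1.2211e+00,
        2.5190e-01])}
spent_roll 1 [0.645  0.0817 0.0859] [0. 0. 0.]
spent_roll_fixed_tip 1 [0.4581 0.2174 0.298 ] [0. 0. 0.]
carton 1 [ 0.491   0.2998 -0.0009] [0. 0. 0.]
sealer_bottle 1 [6.055e-01 3.569e-01 6.000e-04] [0. 0. 0.]
wash_bottle 1 [0.5966 0.2456 0.0034] [0. 0. 0.]
```

View pics/s2.png

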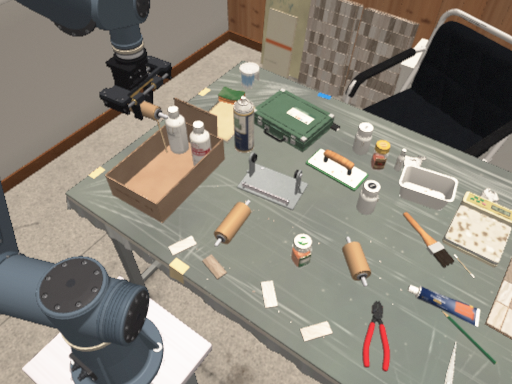

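View pics/t2.png

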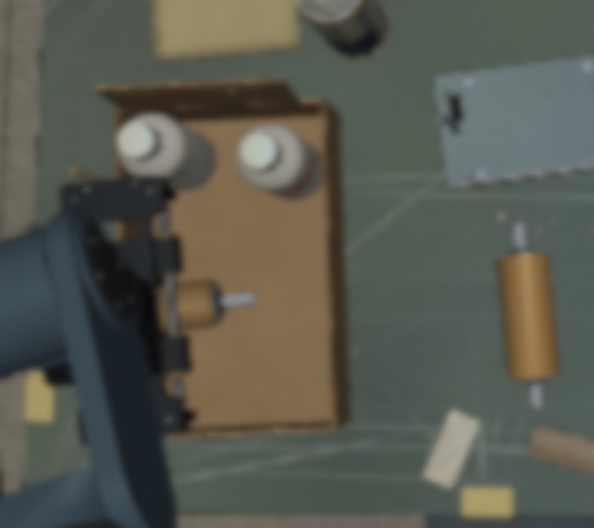

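The core is held level over the front of the carton, at (150,110) in the scene view. The carton is turned about +2°. I'll turn the core to line up and lower it.

Emit:
apply_moves(series=[{"offset": [0,0,-3],"rot": [0,0,-5]},{"offset": [0,0,-7],"rot": [0,0,-5]},{"offset": [0,0,-11],"rot": [0,0,-5]},{"offset": [0,0,-15],"rot": [0,0,-5]},{"offset": [0,0,-19],"rot": [0,0,-5]},{"offset": [0,0,-21.5],"rot": [0,0,-5]},{"offset": [0,0,-23.5],"rot": [0,0,-5]},{"offset": [0,0,-25],"rot": [0,0,-5]},{"offset": [0,0,-26],"rot": [0,0,-5]},{"offset": [0,0,-26.5],"rot": [0,0,-5]},{"offset": [0,0,-26.5],"rot": [0,0,-5]}])

```text
time: 12.9
position: [0.45, 0.2936, 0.0384]
tool_rot: [0.696, 0.718, -0.0, -0.0]
ft_force: [-0.3, -0.5, -1.8]
grip_width: 0.0371
grip_force: 39.9
```

Emit:
apply_moves(series=[{"offset": [0,0,-0.4],"rot": [0,0,0]},{"offset": [0,0,-0.8],"rot": [0,0,0]},{"offset": [0,0,-1.0],"rot": [0,0,0]},{"offset": [0,0,-1.1],"rot": [0,0,0]},{"offset": [0,0,-1.1],"rot": [0,0,0]}])

```text
time: 13.4
position: [0.4499, 0.2937, 0.028]
tool_rot: [0.696, 0.718, 0.0, 0.0]
ft_force: [-0.1, -0.5, 1.4]
grip_width: 0.0373
grip_force: 39.9
```

Emit:
apply_moves(series=[{"offset": [0,0,0],"rot": [0,0,0]},{"offset": [0,0,0],"rot": [0,0,0]},{"offset": [0,0,0],"rot": [0,0,0]},{"offset": [0,0,0],"rot": [0,0,0]},{"offset": [0,0,0],"rot": [0,0,0]}], hand=0.7)

```text
time: 13.9
position: [0.4499, 0.2937, 0.0276]
tool_rot: [0.696, 0.718, 0.0, 0.0]
ft_force: [-0.5, -0.1, -0.1]
grip_width: 0.0601
grip_force: 0.0
```

Emit:
apply_moves(series=[{"offset": [0,0,2],"rot": [0,0,0]},{"offset": [0,0,5],"rot": [0,0,0]},{"offset": [0,0,9],"rot": [0,0,0]},{"offset": [0,0,14],"rot": [0,0,0]},{"offset": [0,0,19],"rot": [0,0,0]},{"offset": [0,0,24],"rot": [0,0,0]},{"offset": [0,0,24],"rot": [0,0,0]}])

```text
time: 14.6
position: [0.4538, 0.2954, 0.275]
tool_rot: [0.696, 0.718, 0.007, 0.003]
ft_force: [0.6, 0.1, 0.3]
grip_width: 0.0607
grip_force: 0.0
```

```bash
python3 -c "
from h import *
st()"
```

```text
{'time': np.float64(14.6), 'position': array([0.4538, 0.2954, 0.275 ]), 'tool_rot': array([0.6961, 0.7179, 0.0075, 0.0033]), 'ft_force': array([0.5971, 0.0645, 0.2741]), 'grip_width': np.float64(0.0607), 'grip_force': np.float64(0.0), 'q': array([3.7050e-01, 3.7230e-01, 1.6171e+00, 2.0000e-04, 1.1359e+00,
       3.3970e-01])}
```

Emit:
apply_moves(series=[{"offset": [9.15,-63.1,0],"rot": [0,0,-46.1]},{"offset": [9.15,-63.1,0],"rot": [0,0,-46.1]},{"offset": [9.15,-63.1,0],"rot": [0,0,-46.1]},{"offset": [9.15,-63.1,0],"rot": [0,0,-46.1]},{"offset": [9.15,-63.1,0],"rot": [0,0,-46.1]},{"offset": [9.15,-63.1,0],"rot": [0,0,-46.1]},{"offset": [9.15,-63.1,0],"rot": [0,0,-46.1]},{"offset": [9.15,-63.1,0],"rot": [0,0,-46.1]},{"offset": [9.15,-63.1,0],"rot": [0,0,-46.1]},{"offset": [9.15,-63.1,0],"rot": [0,0,-46.1]},{"offset": [9.15,-63.1,0],"rot": [0,0,-46.1]},{"offset": [9.15,-63.1,0],"rot": [0,0,-46.1]},{"offset": [9.15,-63.1,0],"rot": [0,0,-46.1]},{"offset": [9.15,-63.1,0],"rot": [0,0,-46.1]},{"offset": [9.15,-63.1,-4],"rot": [0,0,-46.1]},{"offset": [9.15,-63.1,-8],"rot": [0,0,-46.1]},{"offset": [9.15,-63.1,-11],"rot": [0,0,-46.1]},{"offset": [9.15,-63.1,-11.8],"rot": [0,0,-46.1]},{"offset": [9.15,-63.1,-11.8],"rot": [0,0,-46.1]}], hand=1)

```text
time: 16.5
position: [0.5405, -0.336, 0.148]
tool_rot: [0.922, 0.388, -0.001, -0.002]
ft_force: [-0.2, -0.7, 0.3]
grip_width: 0.0872
grip_force: 0.0
```

```bash
python3 -c "
from h import *
st(); avg(['cup_left','cup_right','spent_roll','spent_roll_fixed_tip','spent_roll_sprung_tip'],n=3); pic('scene','s3')"
```

```text
{'time': np.float64(16.5), 'position': array([ 0.5405, -0.336 ,  0.148 ]), 'tool_rot': array([ 9.216e-01,  3.881e-01, -9.000e-04, -1.900e-03]), 'ft_force': array([-0.1724, -0.6693,  0.3413]), 'grip_width': np.float64(0.0872), 'grip_force': np.float64(0.0), 'q': array([-7.315e-01,  6.589e-01,  1.483e+00,  1.000e-04,  1.004e+00,
        4.210e-02])}
cup_left 6 [0.6461 0.0791 0.0846] [0.0015 0.0021 0.0019]
cup_right 6 [ 0.6662 -0.0681  0.088 ] [0.0017 0.0008 0.002 ]
spent_roll 5 [0.4515 0.2943 0.0206] [0.0013 0.0008 0.0027]
spent_roll_fixed_tip 4 [0.4536 0.2166 0.0238] [0.0021 0.0008 0.0032]
spent_roll_sprung_tip 2 [0.5921 0.0517 0.0118] [0.1455 0.3226 0.0122]
```

View pics/s3.png

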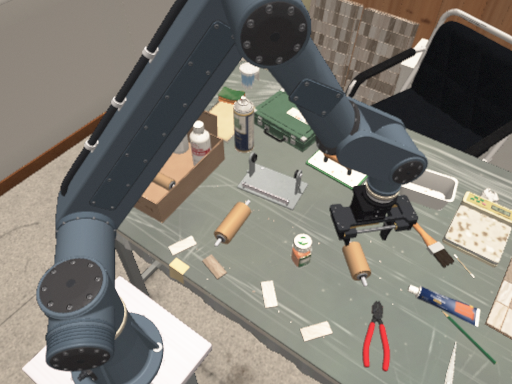

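The core, at (165,180), lies in the front half of the carton, and the open gripper is over the full roll at (357,260). Next I descend and grip it.

Emit:
apply_moves(series=[{"offset": [0,0,-3],"rot": [0,0,0]},{"offset": [0,0,-6],"rot": [0,0,0]},{"offset": [0,0,-9],"rot": [0,0,0]},{"offset": [0,0,-11],"rot": [0,0,0]},{"offset": [0,0,-11.9],"rot": [0,0,0]},{"offset": [0,0,-11.9],"rot": [0,0,0]}])

```text
time: 18.95
position: [0.5407, -0.3368, 0.0294]
tool_rot: [0.922, 0.388, -0.001, -0.001]
ft_force: [-0.3, -0.4, 0.1]
grip_width: 0.087
grip_force: 0.0
```

Emit:
apply_moves(series=[{"offset": [0,0,0],"rot": [0,0,0]},{"offset": [0,0,0],"rot": [0,0,0]},{"offset": [0,0,0],"rot": [0,0,0]},{"offset": [0,0,0],"rot": [0,0,0]},{"offset": [0,0,0],"rot": [0,0,0]},{"offset": [0,0,0],"rot": [0,0,0]},{"offset": [0,0,0],"rot": [0,0,0]},{"offset": [0,0,0],"rot": [0,0,0]}], hand=0, newtons=50)

```text
time: 19.75
position: [0.5414, -0.3373, 0.031]
tool_rot: [0.922, 0.388, -0.0, -0.0]
ft_force: [-1.0, 0.5, 3.3]
grip_width: 0.0509
grip_force: 50.0
```

Emit:
apply_moves(series=[{"offset": [0,0,1],"rot": [0,0,0]},{"offset": [0,0,4],"rot": [0,0,0]},{"offset": [0,0,8],"rot": [0,0,0]},{"offset": [0,0,12],"rot": [0,0,0]},{"offset": [0,0,16],"rot": [0,0,0]},{"offset": [0,0,16],"rot": [0,0,0]},{"offset": [0,0,16],"rot": [0,0,0]}])

```text
time: 20.45
position: [0.5413, -0.3373, 0.1913]
tool_rot: [0.922, 0.388, 0.0, 0.001]
ft_force: [-0.1, 0.2, -3.0]
grip_width: 0.0513
grip_force: 50.0
```

```bash
python3 -c "
from h import *
st(); avg(['full_roll','full_roll_fixed_tip','full_roll_sprung_tip'],n=4)"
```

```text
{'time': np.float64(20.45), 'position': array([ 0.5413, -0.3373,  0.1913]), 'tool_rot': array([9.217e-01, 3.879e-01, 2.000e-04, 6.000e-04]), 'ft_force': array([-0.1302,  0.2147, -2.9943]), 'grip_width': np.float64(0.0513), 'grip_force': np.float64(49.9879), 'q': array([-7.3210e-01,  6.0440e-01,  1.4505e+00, -1.0000e-04,  1.0856e+00,
        4.2000e-02])}
full_roll 7 [ 0.5408 -0.3378  0.1869] [0.0422 0.0938 0.0353]
full_roll_fixed_tip 4 [ 0.5975 -0.2823  0.1828] [0.002  0.002  0.0014]
full_roll_sprung_tip 1 [ 0.4898 -0.3897  0.189 ] [0. 0. 0.]
```

Emit:
apply_moves(series=[{"offset": [0,0,3],"rot": [0,0,0]},{"offset": [1.35,4.3,3.9],"rot": [0,0,6.4]},{"offset": [2.7,8.6,3.9],"rot": [0,0,12.8]},{"offset": [4.1,12.9,3.9],"rot": [0,0,19.2]},{"offset": [5.5,17.2,3.9],"rot": [0,0,25.6]},{"offset": [7,21.5,3.9],"rot": [0,0,32]},{"offset": [8.3,25.8,3.9],"rot": [0,0,38.4]},{"offset": [9.7,30,3.9],"rot": [0,0,45]},{"offset": [10.8,33.5,3.9],"rot": [0,0,51.4]},{"offset": [11.35,35.3,3.9],"rot": [0,0,51.4]},{"offset": [11.35,35.3,3.9],"rot": [0,0,51.4]},{"offset": [11.35,35.3,3.9],"rot": [0,0,51.4]}])

```text
time: 23.25
position: [0.6546, 0.0151, 0.2294]
tool_rot: [0.663, 0.749, -0.001, 0.0]
ft_force: [-0.6, 0.0, -3.4]
grip_width: 0.0509
grip_force: 50.0
```

Emit:
apply_moves(series=[{"offset": [0,0,0],"rot": [5,0.6,0]},{"offset": [0,0,0],"rot": [10,1.2,0]},{"offset": [0,0,-1],"rot": [13.9,1.7,0]},{"offset": [0,0,-3],"rot": [13.9,1.7,0]},{"offset": [0,0,-3],"rot": [13.9,1.7,0]},{"offset": [0,0,-3],"rot": [13.9,1.7,0]}])

```text
time: 23.85
position: [0.6544, 0.0141, 0.1994]
tool_rot: [0.658, 0.743, 0.08, -0.092]
ft_force: [0.4, 0.9, -2.0]
grip_width: 0.0512
grip_force: 50.0
```

```bash
python3 -c "
from h import *
st(); avg(['full_roll','full_roll_fixed_tip','full_roll_sprung_tip','cup_right','cup_left'],n=4); pic('scene','s4')
im=vision.camera('scene')[90:240,180:380];cv2.imwrite('pics/s4.png',cv2.cvtColor(cv2.resize(im,None,fx=4,fy=4,interpolation=2),cv2.COLOR_RGB2BGR))"
```

```text
{'time': np.float64(23.85), 'position': array([0.6544, 0.0141, 0.1994]), 'tool_rot': array([ 0.6583,  0.7428,  0.0804, -0.0916]), 'ft_force': array([ 0.4499,  0.8902, -1.9617]), 'grip_width': np.float64(0.0512), 'grip_force': np.float64(49.9882), 'q': array([-0.2489,  0.64  ,  1.3749,  0.2415,  1.227 , -0.4625])}
full_roll 7 [0.652  0.0151 0.1949] [0.0023 0.0019 0.0008]
full_roll_fixed_tip 8 [0.6458 0.0926 0.2142] [0.0068 0.0526 0.0432]
full_roll_sprung_tip 3 [ 0.6651 -0.0563  0.1778] [0.0009 0.0017 0.0011]
cup_right 8 [ 0.6666 -0.0703  0.0874] [0.0012 0.0017 0.0011]
cup_left 8 [0.6468 0.0804 0.0838] [0.0011 0.0015 0.0018]
```

View pics/s4.png

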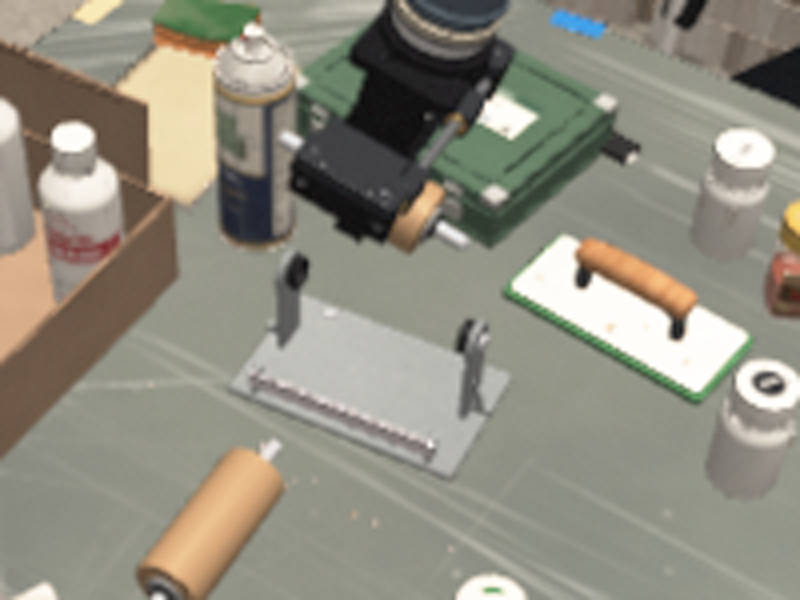

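The full roll is held with its fixed left end up, its sprung pin at (455,235) in the crop, above the right cup at (475,335). Next I lower it in front of the right cup's mouth.

Emit:
apply_moves(series=[{"offset": [0.1,0.1,-3],"rot": [0,0,0]},{"offset": [0.1,0.1,-5.5],"rot": [0,0,0]},{"offset": [0.1,0.1,-7.2],"rot": [0,0,0]},{"offset": [0.1,0.1,-8.3],"rot": [0,0,0]},{"offset": [0.1,0.1,-8.9],"rot": [0,0,0]},{"offset": [0.1,0.1,-8.9],"rot": [0,0,0]},{"offset": [0.1,0.1,-8.9],"rot": [0,0,0]}])

```text
time: 27.05
position: [0.6565, 0.0165, 0.1115]
tool_rot: [0.657, 0.744, 0.081, -0.091]
ft_force: [0.6, 0.6, -2.9]
grip_width: 0.0514
grip_force: 50.0
```

```bash
python3 -c "
from h import *
st(); avg(['full_roll','full_roll_fixed_tip','full_roll_sprung_tip'],n=3)"
```

```text
{'time': np.float64(27.05), 'position': array([0.6565, 0.0165, 0.1115]), 'tool_rot': array([ 0.6574,  0.7437,  0.0813, -0.0906]), 'ft_force': array([ 0.6325,  0.5671, -2.9446]), 'grip_width': np.float64(0.0514), 'grip_force': np.float64(49.9881), 'q': array([-0.2447,  0.7507,  1.4291,  0.2615,  1.0641, -0.5069])}
full_roll 5 [0.6564 0.015  0.1068] [0.0021 0.0011 0.0016]
full_roll_fixed_tip 5 [0.6457 0.0935 0.1264] [0.0011 0.0004 0.0012]
full_roll_sprung_tip 2 [0.7036 0.0683 0.0454] [0.0369 0.1233 0.042 ]
```

Emit:
apply_moves(series=[{"offset": [0.06,-0.48,-0.12],"rot": [0,0,0]},{"offset": [0.12,-0.96,-0.24],"rot": [0,0,0]},{"offset": [0.18,-1.4,-0.35],"rot": [0,0,0]},{"offset": [0.23,-1.75,-0.44],"rot": [0,0,0]},{"offset": [0.23,-1.75,-0.44],"rot": [0,0,0]},{"offset": [0.23,-1.75,-0.44],"rot": [0,0,0]}])

```text
time: 28.85
position: [0.6579, 0.0005, 0.1065]
tool_rot: [0.657, 0.743, 0.082, -0.092]
ft_force: [0.4, 5.0, 0.1]
grip_width: 0.0511
grip_force: 50.0
```

Emit:
apply_moves(series=[{"offset": [0.05,-0.4,-0.04],"rot": [0,0,0]},{"offset": [0.1,-0.8,-0.1],"rot": [0,0,0]},{"offset": [0.15,-1.2,-0.18],"rot": [0,0,0]},{"offset": [0.15,-1.2,-0.18],"rot": [0,0,0]},{"offset": [0.15,-1.2,-0.18],"rot": [0,0,0]}])

```text
time: 29.35
position: [0.659, -0.0091, 0.1048]
tool_rot: [0.657, 0.743, 0.083, -0.094]
ft_force: [0.5, 11.3, -0.6]
grip_width: 0.0511
grip_force: 50.0
```

Emit:
apply_moves(series=[{"offset": [0,-0.03,-0.2],"rot": [-2,-0.3,0]},{"offset": [0,-0.06,-0.4],"rot": [-4,-0.5,0]},{"offset": [0,-0.1,-0.65],"rot": [-6.2,-0.8,0]},{"offset": [0,-0.1,-0.65],"rot": [-6.2,-0.8,0]}])

```text
time: 29.75
position: [0.6588, -0.0087, 0.0979]
tool_rot: [0.66, 0.748, 0.047, -0.053]
ft_force: [0.2, 11.0, -2.3]
grip_width: 0.0512
grip_force: 50.0
```

```bash
python3 -c "
from h import *
avg(['full_roll','full_roll_fixed_tip','cup_left'],n=2)
im=vision.camera('scene')[130:220,220:340];cv2.imwrite('pics/s5.png',cv2.cvtColor(cv2.resize(im,None,fx=6,fy=6,interpolation=2),cv2.COLOR_RGB2BGR))"
```

```text
full_roll 2 [ 0.6598 -0.012   0.0925] [0.0016 0.0017 0.0003]
full_roll_fixed_tip 1 [ 3.355e-01 -1.933e-01 -2.000e-04] [0. 0. 0.]
cup_left 4 [0.6464 0.0804 0.085 ] [0.001  0.0005 0.0018]
```

View pics/s5.png

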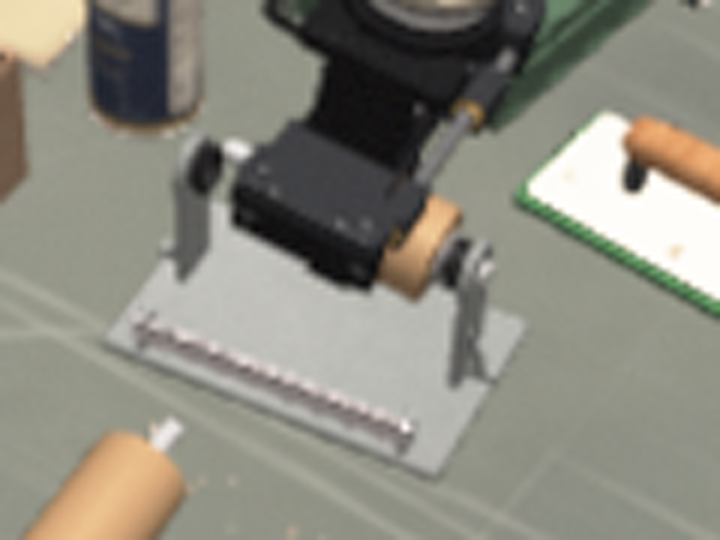

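The right pin is in its cup at (480,255), and the left pin at (235,148) is just clear of the left cup's rim at (205,165). I'll press 3 mm further and then level.

Emit:
apply_moves(series=[{"offset": [0.04,-0.3,0],"rot": [0,0,0]},{"offset": [0.04,-0.3,-0.22],"rot": [-2,-0.3,0]},{"offset": [0.04,-0.3,-0.43],"rot": [-4,-0.5,0]},{"offset": [0.04,-0.3,-0.64],"rot": [-6,-0.8,0]},{"offset": [0.04,-0.3,-0.85],"rot": [-8,-1,0]},{"offset": [0.04,-0.3,-0.85],"rot": [-8,-1,0]},{"offset": [0.04,-0.3,-0.85],"rot": [-8,-1,0]}])

```text
time: 31.3
position: [0.6592, -0.0112, 0.0891]
tool_rot: [0.662, 0.749, 0.001, -0.001]
ft_force: [1.2, 15.4, -1.6]
grip_width: 0.051
grip_force: 50.0
```

Emit:
apply_moves(series=[{"offset": [-0.05,0.4,0.05],"rot": [0,0,0]},{"offset": [-0.1,0.8,0.07],"rot": [0,0,0]},{"offset": [-0.16,1.2,0.07],"rot": [0,0,0]},{"offset": [-0.2,1.5,0.07],"rot": [0,0,0]},{"offset": [-0.2,1.5,0.07],"rot": [0,0,0]},{"offset": [-0.2,1.5,0.07],"rot": [0,0,0]}])

```text
time: 31.9
position: [0.6577, 0.0007, 0.0897]
tool_rot: [0.662, 0.749, -0.0, 0.001]
ft_force: [0.8, 7.6, -4.3]
grip_width: 0.0512
grip_force: 50.0
```

Emit:
apply_moves(series=[{"offset": [-0.05,0.2,-0.05],"rot": [0,0,0]},{"offset": [-0.1,0.45,-0.08],"rot": [0,0,0]},{"offset": [-0.1,0.45,-0.08],"rot": [0,0,0]}])

```text
time: 32.2
position: [0.6573, 0.0038, 0.0892]
tool_rot: [0.662, 0.749, -0.001, 0.002]
ft_force: [2.0, 5.5, -3.4]
grip_width: 0.0513
grip_force: 50.0
```

Emit:
apply_moves(series=[{"offset": [0,0,0],"rot": [0,0,0]},{"offset": [0,0,0],"rot": [0,0,0]},{"offset": [0,0,0],"rot": [0,0,0]},{"offset": [0,0,0],"rot": [0,0,0]},{"offset": [0,0,0],"rot": [0,0,0]},{"offset": [0,0,0],"rot": [0,0,0]}], hand=1)

```text
time: 32.8
position: [0.6571, 0.0023, 0.0895]
tool_rot: [0.662, 0.749, -0.001, 0.003]
ft_force: [-0.3, 0.3, -0.4]
grip_width: 0.0852
grip_force: 0.0
```

Emit:
apply_moves(series=[{"offset": [0,0,2],"rot": [0,0,0]},{"offset": [0,0,5],"rot": [0,0,0]},{"offset": [0,0,9],"rot": [0,0,0]},{"offset": [0,0,13],"rot": [0,0,0]},{"offset": [-5,0,17],"rot": [0,0,0]},{"offset": [-10,0,20],"rot": [0,0,0]},{"offset": [-14,0,20],"rot": [0,0,0]},{"offset": [-18,0,20],"rot": [0,0,0]},{"offset": [-18,0,20],"rot": [0,0,0]}])

```text
time: 33.7
position: [0.4673, 0.0046, 0.2882]
tool_rot: [0.662, 0.749, -0.004, -0.003]
ft_force: [0.5, 0.2, -0.1]
grip_width: 0.0866
grip_force: 0.0
```

```bash
python3 -c "
from h import *
st();avg(['full_roll','full_roll_fixed_tip','full_roll_sprung_tip','cup_left','cup_right','spent_roll','wide_roll','pigment_jar'],n=3)
im=vision.camera('scene')[130:220,220:340];cv2.imwrite('pics/s6.png',cv2.cvtColor(cv2.resize(im,None,fx=6,fy=6,interpolation=2),cv2.COLOR_RGB2BGR))"
```

```text
{'time': np.float64(33.7), 'position': array([0.4673, 0.0046, 0.2882]), 'tool_rot': array([ 0.6622,  0.7493, -0.0044, -0.0026]), 'ft_force': array([ 0.4548,  0.2395, -0.0682]), 'grip_width': np.float64(0.0866), 'grip_force': np.float64(0.0), 'q': array([-0.2268,  0.2607,  1.7521, -0.0057,  1.1375, -0.3477])}
full_roll 6 [0.6557 0.0031 0.0852] [0.0022 0.0021 0.002 ]
full_roll_fixed_tip 6 [0.6484 0.0823 0.0847] [0.0017 0.0008 0.0021]
full_roll_sprung_tip 2 [0.6693 0.0421 0.0018] [0.0693 0.3132 0.0005]
cup_left 6 [0.6465 0.0806 0.0852] [0.0008 0.0017 0.0009]
cup_right 6 [ 0.6664 -0.0694  0.0882] [0.0014 0.0015 0.0016]
spent_roll 5 [0.4496 0.2951 0.0226] [0.0012 0.002  0.0012]
wide_roll 4 [0.45   0.0094 0.0238] [0.0904 0.0007 0.0109]
pigment_jar 6 [ 4.684e-01 -2.064e-01  2.000e-04] [0.0707 0.0779 0.0315]
```

View pics/s6.png

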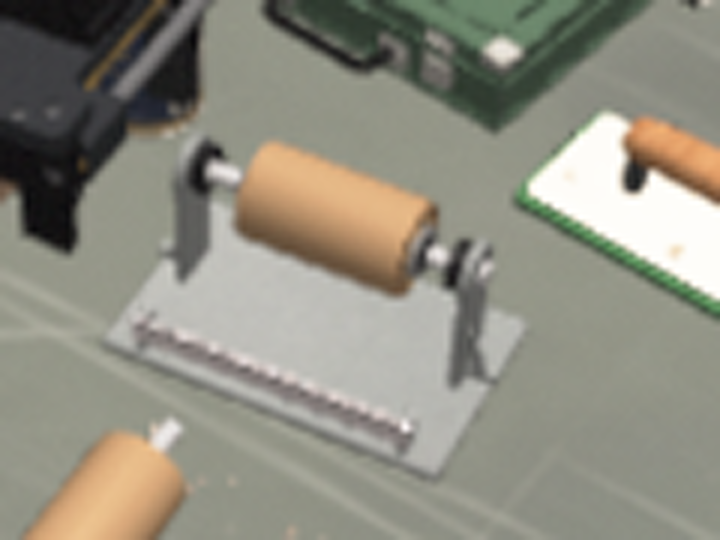

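The roll spans both cups, with its left pin at (205,165) and its right pin at (455,260). The measured fixed tip is about 2.5 mm from the cup floor centre. The core is flat in the carton, so I'm handing in.

```bash
python3 -c "
from rig import hand_in
print(hand_in())"
```

```text
the job is handed in; nothing more can be done
None
```

The spent core lies flat in the front half of the carton and the 90 mm roll is sprung home in both end cups; I handed the job in about 36 s into the 64 s limit, and it returned no verdict. The sprung pin's seating was checked only by picture and force, because the networks could not locate that tip.

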